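# Peel one weighing tray off the clinging stack and hold it under the feeder

## Task

Take the top tray off the stack of nested white trays: they cling, so peel it up from one corner while the opposite corner is still seated, and leave the rest of the stack nested where it stands. Then hold that tray, level and mouth up, close under the outlet end of the vibratory feeder's trough, so that the whole outlet is well over the inside of the tray and the tray touches nothing but the gripper. Finish while still holding it there, and do not knock the feeder or disturb the other things on the bench.

Things in the scene. Friction and masses are not known exactly. Their poses are not given: they have to be found in the camera images.
- tray_top: Top one of a stack of six nested, identical white plastic formed trays: rim 130 (x) by 190 (y) mm outside, 108 by 168 mm inside, corners rounded to 50 mm radius, 50 mm high, 0.11 to 0.17 kg. Origin: centre of its underside; z up, y along the long side. In the stack its rim top is 140 mm above the bench and 18 mm above that of the next tray.
- tray_2: The second tray, under the top one; same shape and axes, its origin 18 mm lower. Each tray rests by its wall step, 32 mm above its underside, on the next rim, with some 1 mm of play between the walls. Springy nubs in the four corners of each tray nip the one above: each corner needs roughly 0.7 to 1.4 N of upward pull for its first 6 mm or so, then lets go.
- pile: The four lower trays of the stack nested as one loose piece (0.52 kg), standing on the bench; origin: centre of the underside, axes as the trays. 90 mm straight below the top tray's origin when nested.
- corner_nl (a point): Middle of the rim's top face at the top tray's corner towards its own -x, +y. All round, the rim is 11 mm wide, from an upright inner face (18 mm deep; below it the wall steps in about 5 mm and tapers to the floor) to the outer face of a turned-down skirt 10 mm deep; at the corner it runs at 45 degrees to the sides.
- corner_fl (a point): The same at the top tray's +x, +y corner.
- corner_nr (a point): The same at the top tray's -x, -y corner.
- corner_fr (a point): The same at the top tray's +x, -y corner.
- feeder: Vibratory feeder, fixed to the bench: blue drive box (115 by 180 mm) on a steel stand (150 by 230 mm, origin: centre of its underside), hopper 347 mm high at the rear and an open white trough 40 mm wide and 26 mm high that runs level along the feeder's own +y and overhangs the stand by 155 mm.
- feeder_lip (a point): Middle of the lower edge of the trough's free outlet end, 270 mm from the feeder's origin along its +y and 200 mm above the bench. Its axes are the feeder's.
- jar: Closed glass jar, 76 mm across, 100 mm high; leave alone. Origin: centre of the underside.
- sample_bottle: Brown bottle, 52 mm across, 130 mm high; leave alone. Origin: centre of the underside.
- bowl: Small steel bowl, 100 mm across, 40 mm high; leave alone. Origin: centre of the underside.
- spoon: Steel spoon, 170 mm long, lying on the bench; leave alone. Origin: on its underside, near the middle of its length.
- beaker: Glass beaker, 66 mm across, 85 mm high; leave alone. Origin: centre of the underside.
- flask: Round glass flask (96 mm) on a cork ring, 172 mm high in all; leave alone. Origin: centre of the underside of the ring.
- weight: Steel cylinder weight, 44 mm across, 35 mm high; leave alone. Origin: centre of the underside.
Not all that is in view belongs to the job. Leave any black look-alike of the tray_top alone.

How it is judged (in metres and radians):
On the way:
1. one corner of the top tray is peeled up at least 12 mm while the opposite corner is still within 6 mm of its seat (((z of corner_nl in the frame of tray_2 above 0.08 m and z of corner_fr in the frame of tray_2 below 0.074 m) or (z of corner_fr in the frame of tray_2 above 0.08 m and z of corner_nl in the frame of tray_2 below 0.074 m) or (z of corner_fl in the frame of tray_2 above 0.08 m and z of corner_nr in the frame of tray_2 below 0.074 m) or (z of corner_nr in the frame of tray_2 above 0.08 m and z of corner_fl in the frame of tray_2 below 0.074 m))), for 0.1 s.
At the end, for the whole second after the job is handed in: Fingers hold the tray still, mouth up, level within 0.2 rad, over 60 mm up, touching nothing else; feeder outlet 0 to 70 mm above its rim, middle of the outlet edge within 38 mm (tray x) and 72 mm (tray y) of the tray's centre. Second tray still nested within 6 mm, pile flat (x of feeder_lip in the frame of tray_top between -0.038 and 0.038 m and y of feeder_lip in the frame of tray_top between -0.072 and 0.072 m and z of feeder_lip in the frame of tray_top between 0.05 and 0.12 m and angle between tray_top's own z axis and vertical below 0.2 rad and height (world z) of tray_top above 0.06 m and linear speed of tray_top below 0.02 m/s and contact force between the fingers and tray_top above 0.5 N and contact force between tray_top and feeder below 0.2 N and contact force between tray_top and tray_2 below 0.1 N and contact force between tray_top and bowl below 0.1 N and contact force between tray_top and jar below 0.1 N and contact force between tray_top and flask below 0.1 N and z of tray_2 in the frame of pile below 0.078 m and horizontal distance between tray_2 and pile below 0.006 m and angle between tray_2's own z axis and vertical below 0.06 rad and angle between pile's own z axis and vertical below 0.03 rad); the arm keeps its last pose, push and grip.
It fails at once if the rest of the stack was shoved or lifted by more than 25 mm (distance of any of tray_2, pile from where it was at the start of the episode above 0.025 m).
It fails at once if the feeder was knocked (more than 8 N) (contact force between any of the arm, the fingers, tray_top and feeder above 8 N).
It fails at once if another thing on the bench was moved by more than 25 mm (distance of any of jar, sample_bottle, bowl, spoon, beaker, flask, weight from where it was at the start of the episode above 0.025 m).
It also fails if it takes over 48 s, if anything falls off the work surface, if the arm or the gripper's body presses on something with over 40 N, if the wrist force passes 120 N, or if a joint passes its speed limit or range.

## Robot

A 6-joint arm with a two-finger parallel gripper is mounted at the origin on the work surface. World frame = base frame: x ahead of the robot, y to its left, z up, the work surface at z = 0. Lengths are in mm, angles in degrees, forces in N, time in s.
With the tool pointing down it reaches from about 350 to 850 mm from the base axis. Payload 8.1 kg.
Tool frame: the origin (TCP) lies at the very end of the fingers, on their centre line; the grasp point (between the pads) lies 19 mm behind it; z points along the fingers, y is the line along which they close (so a half turn about z gives the same grasp; the last joint's range is limited). The gripper opens to 85 mm and grips with 20 to 120 N. Pads are 22 mm wide; open, the fingers measure 114 mm over their backs; the gripper's body (76 mm by 85 mm) begins 54 mm behind the grasp point. The pads swing forward as they close: fully open they stand 13 mm farther back than shut.
Start: joints at [-80.065, 7.471, 85.268, -0, 87.261, -4.893], TCP at [153.573, -580.018, 231.292] pointing down, gripper open.
Joint ranges: [-169.43, 169.43], [-51.17, 129.36], [1.28, 143.12], [-76.62, 256.62], [0, 156.53], [-152.29, 152.29]. Speed limits (degrees/s): [136.94, 136.94, 159.86, 180, 180, 180].

## Interface

Orientations are given as [roll, pitch, yaw] about the fixed x, y, z axes, in that order (R = Rz(yaw) Ry(pitch) Rx(roll)).
In Python, from bench import status, viewer, job gives the robot as it stands.
- The arm moves only by the tool arm_command, never from a script. Its argument "targets" is a list that holds one entry, the list of rows, each a list of 7 numbers: the shift along the world's x, y, z in m, then the turn, a rotation vector about the world's x, y, z in rad, then the opening, from -1 (shut) to 1 (fully open). In form: [[[dx, dy, dz, rx, ry, rz, gripper], ...]]. A call has 1 to 10 rows; each row shifts and turns the commanded pose from where the row before left it; what a row does not reach is not made up. A row lasts 1/8 s, in which the tool goes at most 62.5 mm and 10.7 degrees, less where a joint would pass 70% of its speed; a pose out of reach is approached as far as the arm can. A call with a gripper value outside its range is refused whole. The fingers move at their own pace and stop on an object; "force" is the grip in N (left out, the last holds). Time passes only in rows, so rows that do not move let the fingers close. It gives the time, the measured TCP pose, the force, the opening and the grip force at its end, in the units of the state.
- status.sense(): the state, without advancing time (a new reading comes with each control period).
- viewer.snapshot(name): name is "scene" or "top" or "wrist"; returns the picture (384x512x3 uint8, red, green, blue); there is no depth.
- viewer.camera_model(name): a dict with "vertical_fov" (degrees; the focal length in pixels is half the picture's height over the tangent of half this angle, whatever the lens; pixels are square), "cx", "cy" (the principal point, pixels), "xyz" and "attitude" of the camera in the world. Camera axes: x right, y down, z forward; pixel columns grow to the right and rows downward; lengths in mm; the calibration is good to about 2 mm. A picture is of the moment at which its call begins: read the wrist's pose just before it. camera_model takes no time and is no camera call; for the wrist camera it gives the pose at the moment of the call.
- job.hand_in(): hands the job in; it is judged then, once.
The state is a dict: "time": time; "joint_pos": joint angles; "qd": joint speeds; "joint_efforts": joint torques, N m; "tool_pos": TCP position; "tcp_rot": TCP orientation; "ft_force": force on the tool from outside, world axes, zero at the start; "wrist_torque": the same for the moment, N m; "finger_gap": finger opening in mm; "grip_force": force on a finger pad.
Only numpy, scipy, OpenCV 4.12 (cv2) and the standard library are available. Lean on these libraries where they do the work, as an engineer would, in place of code of your own. Each camera call takes 0.05 s, during which the arm holds its last target. There are 200 camera calls.

## Working session

There is one attempt and no reset: what is moved stays moved. The work goes in short steps, Python scripts to look and compute and a tool call to move; the robot and the scene stay as the last step left them, time stands still between calls to the robot, and variables do not carry over. Pictures are saved under pics/ and viewed, at most 10 in all, crops included, and the job is handed in when it is done.

Besides the shell and the picture viewer there is one more tool, called after "Emit:" as a command line: name --argument value ..., lists and objects as JSON in quotes. arm_command: Moves the arm, as the interface text tells. Its arguments: {"type":"object","properties":{"targets":{"type":"array"},"force":{"type":"number"}},"required":["targets"]}

```bash
mkdir -p pics; python3 - <<'E'
from bench import status, viewer
import cv2
for n in("scene","top"):
    im=viewer.snapshot(n); m=viewer.camera_model(n); print(n,m)
    cv2.imwrite(f"pics/{n}0.png",cv2.cvtColor(im,cv2.COLOR_RGB2BGR))
print(status.sense())
a=cv2.imread("pics/scene0.png");b=cv2.imread("pics/top0.png")
E
```

```text
scene {'vertical_fov': 50.41269263743905, 'cx': 259.0782839785327, 'cy': 193.92496534529994, 'xyz': array([1329.29335335, -156.72874322, 1096.50681078]), 'attitude': array([-141.08414087,   -0.53808013,   82.96116338])}
top {'vertical_fov': 47.523871754925054, 'cx': 255.14263586795207, 'cy': 191.04139706424905, 'xyz': array([ 430.17580581,  -55.77042983, 1784.68264468]), 'attitude': array([-175.93429925,    0.53766116,  -90.5386248 ])}
{'time': 0.1, 'joint_pos': array([-8.00669708e+01,  7.51107299e+00,  8.53228497e+01,  1.43771582e-03,
        8.72602385e+01, -4.89281110e+00]), 'qd': array([ 0.17350171, -0.18910441, -0.1154796 ,  0.02791546,  0.05364895,
       -0.05690051]), 'joint_efforts': array([ 9.85862862e-04, -5.70952427e+01, -5.01940799e+01, -1.29947944e-04,
        8.08407407e-03,  8.25536802e-06]), 'tool_pos': array([ 153.47844761, -579.53875079,  230.34809362]), 'tcp_rot': array([-1.79906304e+02, -9.46191213e-03,  1.48257626e+01]), 'ft_force': array([ 0.61865493,  0.0083232 , -0.17146358]), 'wrist_torque': array([-0.06682179,  0.02543108,  0.00663715]), 'grip_force': 0.0, 'finger_gap': 85.74456239791631}
```

View pics/scene0.png

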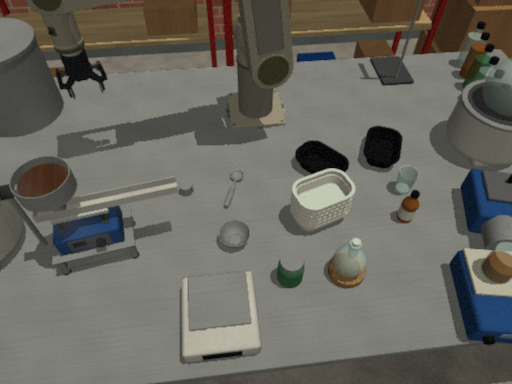

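View pics/top0.png

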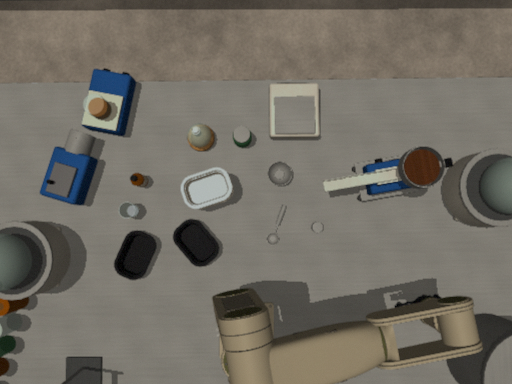

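The scene picture shows the robot at (258,100), white tray stack at (322,197), two black look-alikes at (322,157) and (382,147), and the feeder with its outlet near (178,187). In the top picture the white stack is at (207,188), black ones at (196,242) and (136,255), and the outlet at (326,185). The white stack is the one described; I'll confirm it in an enlarged crop with measured points.

```bash
cat > h.py <<'E'
import numpy as np, cv2
from scipy.spatial.transform import Rotation as R
from bench import viewer,status
def cam(n): 
    m=viewer.camera_model(n); f=192/np.tan(np.radians(m["vertical_fov"]/2))
    return f,m["cx"],m["cy"],np.array(m["xyz"]),R.from_euler("xyz",m["attitude"],degrees=True).as_matrix()
def ray(c,px,z):
    f,cx,cy,p,r=c; px=np.atleast_2d(px).astype(float)
    d=np.c_[(px[:,0]-cx)/f,(px[:,1]-cy)/f,np.ones(len(px))]@r.T
    return p+d*((z-p[2])/d[:,2])[:,None]
def proj(c,P):
    f,cx,cy,p,r=c; q=(np.atleast_2d(P)-p)@r
    return np.c_[q[:,0]/q[:,2]*f+cx,q[:,1]/q[:,2]*f+cy]
E
python3 - <<'E'
from h import *
for n,(x0,y0,x1,y1),s in(("top",(165,155,255,220),0),("scene",(280,160,365,240),0)):
    a=cv2.imread(f"pics/{n}0.png");c=cam(n)
    hsv=cv2.cvtColor(a,cv2.COLOR_BGR2HSV)
    g=a.min(2); 
    m=np.zeros_like(g); m[y0:y1,x0:x1]=(g[y0:y1,x0:x1]>175)*255
    cs,_=cv2.findContours(m,cv2.RETR_EXTERNAL,cv2.CHAIN_APPROX_NONE); k=max(cs,key=cv2.contourArea)[:,0]
    w=ray(c,k,140)[:,:2].astype(np.float32); print(n,len(k),cv2.minAreaRect(w),cv2.minAreaRect(k.astype(np.float32)))
# feeder lip
a=cv2.imread("pics/top0.png");c=cam("top")
print(a[165:200:2,330].tolist(),a[185,318:345:2].tolist())
def cr(n,x0,y0,x1,y1,s): return cv2.resize(cv2.imread(f"pics/{n}0.png")[y0:y1,x0:x1],None,fx=s,fy=s,interpolation=cv2.INTER_CUBIC)
A=cr("top",170,155,250,220,5);B=cr("top",310,155,390,220,5);C=cr("scene",285,165,365,230,5);D=cr("scene",120,160,200,225,5)
cv2.imwrite("pics/crop.png",np.vstack([np.hstack([A,B]),np.hstack([C,D])])[:,:800][:650])
i=cv2.imread("pics/crop.png");cv2.imwrite("pics/crop.png",cv2.resize(i,(736,598)))
E
```

```text
top 94 ((559.1188354492188, 139.6583251953125), (78.27078247070312, 135.28662109375), 17.954559326171875) ((207.30001831054688, 188.39999389648438), (20.55480194091797, 35.73373031616211), 71.56504821777344)
scene 196 ((563.6737670898438, 145.12200927734375), (121.69015502929688, 182.46310424804688), 18.072452545166016) ((323.78118896484375, 191.1470947265625), (31.615690231323242, 60.634803771972656), 80.31121826171875)
[[116, 124, 127], [116, 124, 129], [116, 124, 127], [117, 125, 129], [115, 123, 127], [113, 121, 127], [116, 123, 128], [116, 126, 128], [140, 156, 159], [160, 178, 180], [157, 175, 176], [157, 178, 177], [160, 180, 177], [78, 86, 88], [72, 78, 79], [72, 78, 78], [97, 102, 105], [116, 125, 129]] [[114, 126, 127], [115, 124, 127], [112, 121, 125], [154, 172, 171], [159, 180, 177], [159, 178, 177], [157, 175, 176], [157, 176, 177], [158, 176, 177], [160, 180, 178], [156, 174, 175], [157, 177, 179], [157, 177, 177], [158, 177, 178]]
```

View pics/crop.png

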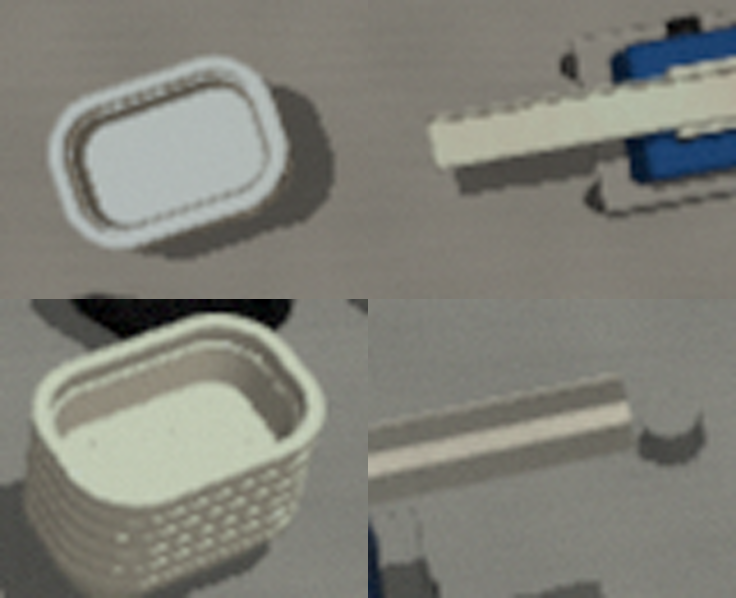

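The crop confirms that the white stack (top picture 207,188) is the stepped, six-deep nest; the black ones are single trays. The trough end spans about (323,181) to (325,191) in the top picture. Next I'll measure both properly.

```bash
python3 - <<'E'
from h import *
a=cv2.imread("pics/top0.png");c=cam("top")
g=a.max(2).astype(np.uint8)
def up(x0,y0,x1,y1,th):
    s=8; u=cv2.resize(g[y0:y1,x0:x1],None,fx=s,fy=s,interpolation=cv2.INTER_LINEAR)
    cs,_=cv2.findContours((u>th).astype(np.uint8),cv2.RETR_EXTERNAL,cv2.CHAIN_APPROX_NONE)
    k=max(cs,key=cv2.contourArea)[:,0]
    return (k+.5)/s-.5+[x0,y0]
k=up(170,155,250,220,158); w=ray(c,k,140)[:,:2].astype(np.float32)
r=cv2.minAreaRect(w);print("rim",r)
M=cv2.moments(w);print(M['m10']/M['m00'],M['m01']/M['m00'],M['m00'],"expect",130*190-(4-np.pi)*50**2)
mu=np.degrees(.5*np.arctan2(2*M['mu11'],M['mu20']-M['mu02']));print("long axis",mu)
k=up(312,165,375,203,148); 
for z in(226,):
    w=ray(c,k,z)[:,:2].astype(np.float32); print("trough",z,cv2.minAreaRect(w),cv2.boxPoints(cv2.minAreaRect(w)))
# inner tray from scene: rim contour
a=cv2.imread("pics/scene0.png");cs=cam("scene")
# project check
th=np.radians(mu);ctr=np.array([M['m10']/M['m00'],M['m01']/M['m00']])
for b in(proj(cs,[[*ctr,140]]),proj(c,[[*ctr,140]])):print(b)
for px in((163,165.0),):
    pass
D=lambda u,v:(120+(u-368)/4.6,160+(v-299)/4.6)
for u,v,z in((622,375,226),(632,450,200),(632,450,226),(629,402,202),(631,424,202)):print(u,v,ray(cs,[D(u,v)],z))
# other objects
for n,p,z in(("bowl",(280,173),20),("weight?",(317,227),35),("jar",(242,136),100),("flask",(201,137),100),("bottle",(137,179),100),("beaker",(133,210),50),("spoonA",(272,239),5),("spoonB",(284,207),5),("blk1",(196,242),50),("blk2",(136,255),50)):print(n,ray(c,[p],z)[0].round())
E
```

```text
rim ((562.6542358398438, 145.3145751953125), (129.34971618652344, 189.00999450683594), 18.041025161743164)
562.671965587322 145.54203518366174 22048.515775847132 expect 22553.981633974483
long axis -71.45561772656714
trough 226 ((572.9625854492188, -379.2459411621094), (39.01342010498047, 189.12567138671875), 9.706369400024414) [[ 537.79193 -289.32562]
 [ 569.6783  -475.7439 ]
 [ 608.13324 -469.16626]
 [ 576.2469  -282.748  ]]
[[323.54172393 187.78688564]]
[[205.73768931 187.46857674]]
622 375 [[ 542.52131153 -290.78185503  226.        ]]
632 450 [[ 581.45483104 -288.36822459  200.        ]]
632 450 [[ 603.14323468 -284.55048838  226.        ]]
629 402 [[ 543.97037672 -290.01657209  202.        ]]
631 424 [[ 562.16251858 -288.73270301  202.        ]]
bowl [ 628. -142.   20.]
weight? [ 408. -286.   35.]
jar [766.   8. 100.]
flask [764. 169. 100.]
bottle [602. 418. 100.]
beaker [483. 447.  50.]
spoonA [ 361. -107.    5.]
spoonB [ 490. -157.    5.]
blk1 [354. 195.  50.]
blk2 [305. 433.  50.]
```

The rim measures 129×189 mm at z=140, so the size agrees. Its centre is (562.7,145.4) with tray yaw 18.2°. The trough is 39 mm wide, with the lip at about (558,-287,200) and feeder yaw 9.7°.

Plan: grip corner_nl at (494.6,203.6) with the finger line at -26.8°, then peel about the opposite corner. First I'll go above it.

Emit:
arm_command --targets '[[[0.0333,0.0412,0,0,0,0.047,-0.3],[0.0333,0.0412,0,0,0,0.047,-0.3],[0.0333,0.0412,0,0,0,0.047,-0.3],[0.0333,0.0412,0,0,0,0.047,-0.3],[0.0333,0.0412,0,0,0,0.047,-0.3],[0.0333,0.0412,0,0,0,0.047,-0.3],[0.0333,0.0412,0,0,0,0.047,-0.3],[0.0333,0.0412,0,0,0,0.047,-0.3]]]' --force 90

```text
time: 1.1
tool_pos: [420.6, -248.8, 231.0]
tcp_rot: [-180.0, 0.0, 36.5]
ft_force: [0.2, -1.1, 0.7]
finger_gap: 29.7
grip_force: 0.0
```

Emit:
arm_command --targets '[[[0.0075,0.0454,0,0,0,0.047,-0.3],[0.0075,0.0454,0,0,0,0.047,-0.3],[0.0075,0.0454,0,0,0,0.047,-0.3],[0.0075,0.0454,0,0,0,0.047,-0.3],[0.0075,0.0454,0,0,0,0.047,-0.3],[0.0075,0.0454,0,0,0,0.047,-0.3],[0.0075,0.0454,0,0,0,0.047,-0.3],[0.0075,0.0454,0,0,0,0.047,-0.3],[0.0075,0.0454,0,0,0,0.047,-0.3],[0.0075,0.0454,0,0,0,0.047,-0.3]]]'

```text
time: 2.35
tool_pos: [494.8, 205.1, 230.9]
tcp_rot: [-180.0, 0.0, 63.4]
ft_force: [0.3, -1.0, 0.2]
finger_gap: 30.2
grip_force: 0.0
```

```bash
python3 - <<'E'
from h import *
s=status.sense();print(s["tool_pos"],s["tcp_rot"],s["finger_gap"],s["joint_pos"])
c=cam("wrist");im=cv2.cvtColor(viewer.snapshot("wrist"),cv2.COLOR_RGB2BGR);cv2.imwrite("pics/w1raw.png",im)
t=np.radians(18.2);Q=np.array([[np.cos(t),-np.sin(t)],[np.sin(t),np.cos(t)]])
def rr(hx,hy,r):
    P=[]
    for a in np.arange(0,360,5):
        ca,sa=np.cos(np.radians(a)),np.sin(np.radians(a)); P.append([np.sign(ca.round(6))*(hx-r)+r*ca,np.sign(sa.round(6))*(hy-r)+r*sa])
    return np.c_[np.array(P)@Q.T+[562.7,145.4],np.full(72,140.)]
for P in(rr(65,95,50),rr(54,84,39)):
    for p in proj(c,P): cv2.circle(im,tuple(int(v) for v in p.round().clip(-999,999)),1,(0,0,255),-1)
cv2.imwrite("pics/w1.png",im)
E
```

```text
[494.76802857 205.07935289 230.88418347] [-1.79979825e+02  2.74533430e-02  6.33962683e+01] 30.205078922212078 [ 1.70322472e+01 -2.47706098e+00  9.55493062e+01 -5.95528645e-03
  8.69613009e+01  4.36363012e+01]
```

View pics/w1.png

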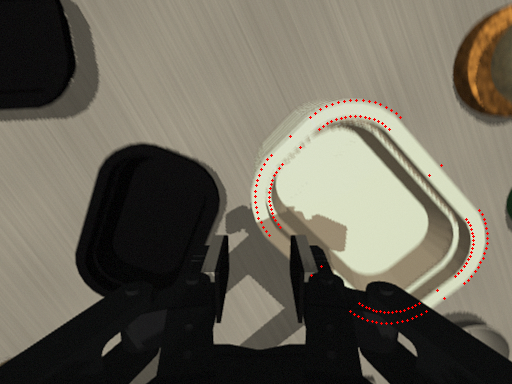

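The wrist picture shows the predicted rim (red dots) lying on the white stack's rim, with the gripped corner at about (265,230) between the open fingers. The black trays at (150,220) and (30,60) are separate. I'll descend to about 14 mm below the rim top, which stays above the next rim at 122.

Emit:
arm_command --targets '[[[0,0,-0.03,0,0,0,-0.3],[0,0,-0.03,0,0,0,-0.3],[0,0,-0.025,0,0,0,-0.3],[0,0,-0.012,0,0,0,-0.3],[0,0,0,0,0,0,-0.3],[0,0,0,0,0,0,-0.3]]]'

```text
time: 3.15
tool_pos: [495.7, 203.8, 135.5]
tcp_rot: [179.9, -0.1, 63.3]
ft_force: [-0.0, -0.4, 0.3]
finger_gap: 29.7
grip_force: 0.0
```

```bash
python3 - <<'E'
from h import *
s=status.sense();print(s["tool_pos"],s["tcp_rot"],s["finger_gap"],s["ft_force"])
im=cv2.cvtColor(viewer.snapshot("wrist"),cv2.COLOR_RGB2BGR)
sc=cv2.cvtColor(viewer.snapshot("scene"),cv2.COLOR_RGB2BGR)
sc=cv2.resize(sc[130:240,270:400],None,fx=3,fy=3,interpolation=cv2.INTER_CUBIC)
sc=cv2.copyMakeBorder(sc,0,384-330,0,0,cv2.BORDER_CONSTANT)
o=np.hstack([im,sc]);cv2.imwrite("pics/w2.png",cv2.resize(o,(800,int(384*800/o.shape[1]))))
E
```

```text
[495.726509   203.75040357 135.52890574] [ 1.79928479e+02 -6.74010372e-02  6.32969677e+01] 29.723810723178442 [-0.04977177 -0.35183948  0.25749708]
```

View pics/w2.png

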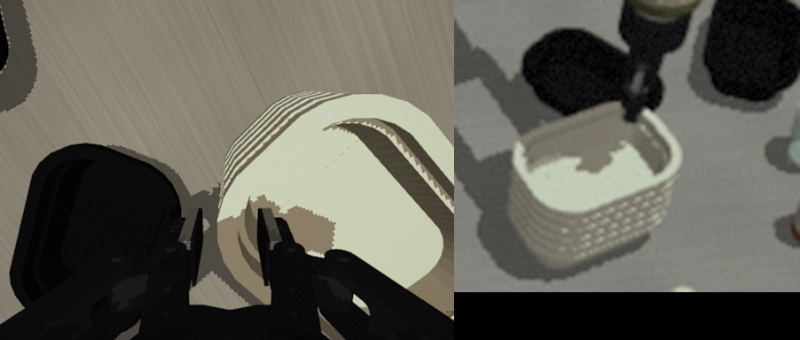

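The left half of the picture is the wrist view, with the rim corner at about (218–245, 240) between the fingers at (203,230) and (262,230). The right half is the scene view, with the finger at the corner. I'll go down the last 9.5 mm and close.

Emit:
arm_command --targets '[[[0,0,-0.0095,0,0,0,-0.3],[0,0,0,0,0,0,-0.3],[0,0,0,0,0,0,-0.6],[0,0,0,0,0,0,-0.7],[0,0,0,0,0,0,-0.9],[0,0,0,0,0,0,-1],[0,0,0,0,0,0,-1],[0,0,0,0,0,0,-1]]]' --force 90

```text
time: 4.25
tool_pos: [495.1, 203.4, 125.0]
tcp_rot: [180.0, 0.0, 63.3]
ft_force: [-1.7, -2.5, 3.2]
finger_gap: 9.0
grip_force: 91.0
```

```bash
python3 - <<'E'
from h import *
s=status.sense();print(s["tool_pos"],s["tcp_rot"],s["finger_gap"],s["ft_force"],s["wrist_torque"],s["grip_force"])
d=np.array([-136.2,116.4,0]);d/=np.linalg.norm(d);w=np.cross(d,[0,0,1]);P=np.array([630.8,87.2,132.])
p=s["tool_pos"];r=p-P;print("w",w)
q=r
for k in range(1,9):
    n=R.from_rotvec(w*np.radians(k)).apply(r);print(((n-q)/1000).round(5),end=' ');q=n
E
```

```text
[495.07003438 203.39633623 124.9749108 ] [1.79984100e+02 9.35822802e-03 6.32926310e+01] 8.995731089373361 [-1.72405442 -2.54306869  3.20629993] [-0.54867488  0.25801677 -0.18148496] 91.0183637515945
w [ 0.64968752  0.76020137 -0.        ]
[-7.00e-05  6.00e-05  3.12e-03] [-3.00e-05  3.00e-05  3.12e-03] [ 1.00e-05 -1.00e-05  3.12e-03] [ 5.00e-05 -4.00e-05  3.12e-03] [ 9.00e-05 -8.00e-05  3.12e-03] [ 0.00013 -0.00011  0.00312] [ 0.00018 -0.00015  0.00311] [ 0.00022 -0.00019  0.00311]
```

Gripped: gap 9 mm, which matches 11 mm of rim less the corner's sagitta, at 91 N. Now I'll peel by tilting about the opposite corner.

Emit:
arm_command --targets '[[[0,0,0.0031,0.01134,0.01327,0,-1],[0,0,0.0031,0.01134,0.01327,0,-1],[0,0,0.0031,0.01134,0.01327,0,-1],[0,0,0.0031,0.01134,0.01327,0,-1],[0,0,0.0031,0.01134,0.01327,0,-1],[0.0001,-0.0001,0.0031,0.01134,0.01327,0,-1],[0,0,0,0,0,0,-1],[0,0,0,0,0,0,-1]]]'

```text
time: 5.25
tool_pos: [495.2, 203.5, 143.4]
tcp_rot: [-174.2, -1.4, 63.2]
ft_force: [0.7, -1.6, -2.1]
finger_gap: 9.2
grip_force: 91.2
```

```bash
python3 - <<'E'
from h import *
s=status.sense();print(s["tool_pos"],s["tcp_rot"],s["finger_gap"],s["ft_force"],s["wrist_torque"],s["grip_force"])
im=cv2.cvtColor(viewer.snapshot("wrist"),cv2.COLOR_RGB2BGR)
sc=cv2.cvtColor(viewer.snapshot("scene"),cv2.COLOR_RGB2BGR)
sc=cv2.resize(sc[150:240,280:370],None,fx=384/90,fy=384/90,interpolation=cv2.INTER_CUBIC)
o=np.hstack([im,sc]);cv2.imwrite("pics/w3.png",cv2.resize(o,(800,int(384*800/o.shape[1]))))
E
```

```text
[495.17077293 203.49754131 143.3500833 ] [-174.18576868   -1.43631951   63.2261059 ] 9.231402614405432 [ 0.73983031 -1.64087195 -2.07198658] [-0.38602876 -0.09980069 -0.10559243] 91.19751365517493
```

View pics/w3.png

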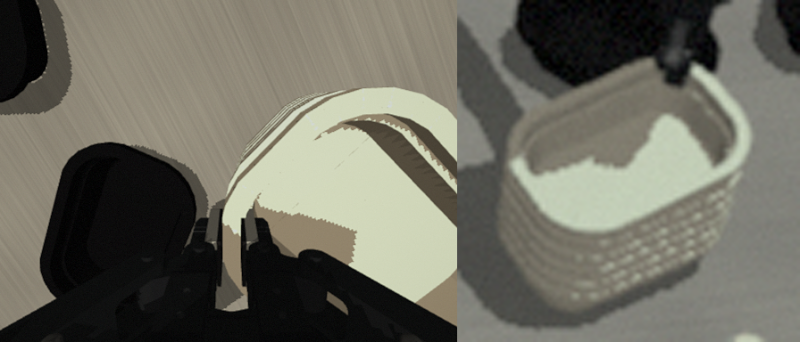

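The wrist view shows the gripped top rim lifted with a dark gap opening to the next rim at (240,180). The scene view shows the far corner at (600,225) still seated. The peel is done, so now I'll lift the last corner clear.

Emit:
arm_command --targets '[[[0,0,0.003,0.01134,0.01327,0,-1],[0,0,0.002,0,0,0,-1],[0,0,0.002,0,0,0,-1],[0,0,0.002,0,0,0,-1],[0,0,0.003,0,0,0,-1],[0,0,0.004,0,0,0,-1],[0,0,0.005,0,0,0,-1],[0,0,0.006,0,0,0,-1],[0,0,0.006,0,0,0,-1],[0,0,0,0,0,0,-1]]]'

```text
time: 6.6
tool_pos: [495.6, 203.6, 177.3]
tcp_rot: [-173.3, -1.7, 63.2]
ft_force: [0.3, -0.8, -1.6]
finger_gap: 9.1
grip_force: 89.5
```

```bash
python3 - <<'E'
from h import *
s=status.sense();print(s["tool_pos"],s["tcp_rot"],s["finger_gap"],s["ft_force"],s["wrist_torque"],s["grip_force"])
im=cv2.cvtColor(viewer.snapshot("wrist"),cv2.COLOR_RGB2BGR)
sc=cv2.cvtColor(viewer.snapshot("scene"),cv2.COLOR_RGB2BGR)
cv2.imwrite("pics/s4raw.png",sc)
sc=cv2.resize(sc[150:240,280:370],None,fx=384/90,fy=384/90,interpolation=cv2.INTER_CUBIC)
o=np.hstack([im,sc]);cv2.imwrite("pics/w4.png",cv2.resize(o,(800,int(384*800/o.shape[1]))))
E
```

```text
[495.55327879 203.61661446 177.25927282] [-173.26032725   -1.72219408   63.20481356] 9.095455922907897 [ 0.28291048 -0.80818415 -1.59271705] [ 0.0070639   0.04229554 -0.03470726] 89.46189359228242
```

View pics/w4.png

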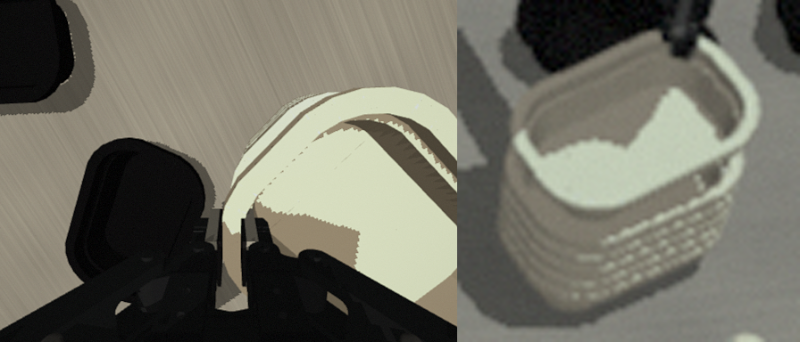

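The force is about -1.6 N, which is the tray's weight, so the top tray is free. In the scene view the second tray's rim at (740,180) is still nested below it. I'll lift and level it.

Emit:
arm_command --targets '[[[0,0,0.01,0,0,0,-1],[0,0,0.01,0,0,0,-1],[0,0,0.01,0,0,0,-1],[0,0,0.004,-0.01134,-0.01327,0,-1],[0,0,0.004,-0.01134,-0.01327,0,-1],[0,0,0.004,-0.01134,-0.01327,0,-1],[0,0,0.004,-0.01134,-0.01327,0,-1],[0,0,0.004,-0.01134,-0.01327,0,-1],[0,0,0,-0.01134,-0.01327,0,-1],[0,0,0,-0.01134,-0.01327,0,-1]]]'

```text
time: 7.95
tool_pos: [495.0, 203.5, 226.3]
tcp_rot: [179.9, 0.0, 63.3]
ft_force: [0.0, 0.2, -1.0]
finger_gap: 9.0
grip_force: 89.4
```

Emit:
arm_command --targets '[[[0,-0.02,0,0,0,-0.015,-1],[0,-0.035,0,0,0,-0.02,-1],[0,-0.04,0,0,0,-0.02,-1],[0,-0.04,0,0,0,-0.02,-1],[0,-0.04,0,0,0,-0.02,-1],[0,-0.04,0,0,0,-0.02,-1],[0,-0.04,0,0,0,-0.018,-1],[0,-0.03,-0.02,0,0,-0.015,-1],[0,-0.015,-0.02,0,0,0,-1],[0,0,-0.02,0,0,0,-1]]]'

```text
time: 9.2
tool_pos: [494.4, -98.8, 165.6]
tcp_rot: [180.0, 0.0, 54.6]
ft_force: [-0.1, 0.3, -1.1]
finger_gap: 9.0
grip_force: 89.4
```

Emit:
arm_command --targets '[[[0,0,-0.01,0,0,0,-1],[0,0,0,0,0,0,-1],[0,0,0,0,0,0,-1]]]'

```text
time: 9.57
tool_pos: [495.5, -96.6, 157.3]
tcp_rot: [179.9, -0.0, 54.8]
ft_force: [0.3, 0.5, -1.1]
finger_gap: 8.7
grip_force: 89.4
```

```bash
python3 - <<'E'
from h import *
s=status.sense();print(s["tool_pos"],s["tcp_rot"],s["finger_gap"],s["ft_force"],s["wrist_torque"],s["grip_force"])
t=cv2.cvtColor(viewer.snapshot("top"),cv2.COLOR_RGB2BGR)
sc=cv2.cvtColor(viewer.snapshot("scene"),cv2.COLOR_RGB2BGR)
cv2.imwrite("pics/t5.png",t);cv2.imwrite("pics/s5.png",sc)
A=cv2.resize(t[130:250,170:370],(800,480))[:, :];B=cv2.resize(sc[120:270,130:380],(500,300),interpolation=cv2.INTER_CUBIC)
A=cv2.resize(A,(500,300)); cv2.imwrite("pics/w5.png",np.vstack([A,B]))
E
```

```text
[495.52050945 -96.62854017 157.32898414] [ 1.79930285e+02 -1.88391706e-02  5.48332376e+01] 8.688006001019765 [ 0.26803259  0.52920872 -1.14115588] [ 0.08756867  0.11893313 -0.03091865] 89.43981187835391
```

View pics/w5.png

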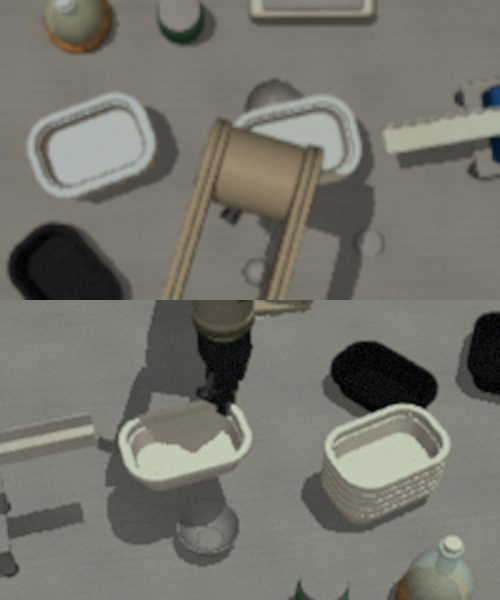

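The top view shows the carried tray at (300,140) and the remaining stack at (92,145) undisturbed. The scene view shows the tray mouth up at (185,445), with the trough end at (95,432). I'll do a quick numeric check of tilt and position before sliding under.

```bash
python3 - <<'E'
from h import *
t=cv2.imread("pics/t5.png");s=cv2.imread("pics/s5.png");ct,cs=cam("top"),cam("scene")
def cont(a,x0,y0,x1,y1,th):
    u=cv2.resize(a.max(2)[y0:y1,x0:x1],None,fx=8,fy=8,interpolation=cv2.INTER_LINEAR)
    k=max(cv2.findContours((u>th).astype(np.uint8),cv2.RETR_EXTERNAL,cv2.CHAIN_APPROX_NONE)[0],key=cv2.contourArea)[:,0]
    return (k+.5)/8-.5+[x0,y0]
kt=cont(t,262,160,322,210,158);ks=cont(s,185,160,262,220,150)
th=np.radians(9.7);Q=np.array([[np.cos(th),-np.sin(th)],[np.sin(th),np.cos(th)]])
tcp=np.array([495.5,-96.6]);ctr=tcp-Q@[-46.5,76.5];print("ctr",ctr)
P=[]
for a in np.arange(0,360,3):
    ca,sa=np.cos(np.radians(a)),np.sin(np.radians(a));P.append([np.sign(round(ca,6))*15+50*ca,np.sign(round(sa,6))*45+50*sa])
P=np.array(P)@Q.T+ctr
for z in(162,172):
  P3=np.c_[P,np.full(len(P),z)];pt,ps=proj(ct,P3),proj(cs,P3)
  print(z,"top pred max x,min y",pt.max(0)[0],pt.min(0)[1],"scene pred xmin,xmax,ymin",ps.min(0),ps.max(0))
print("meas",kt.max(0)[0],kt.min(0)[1],ks.min(0),ks.max(0))
# stack check
k=cont(t,170,155,250,220,158);print("stack@122",cv2.minAreaRect(ray(ct,k,122)[:,:2].astype(np.float32)))
E
```

```text
ctr [ 554.22464885 -164.17155924]
162 top pred max x,min y 314.02061875667437 169.0197977286493 scene pred xmin,xmax,ymin [188.6318669  170.79546079] [254.44181394 210.98848022]
172 top pred max x,min y 314.35893177616185 168.69359415926462 scene pred xmin,xmax,ymin [188.20660385 168.6017346 ] [254.44367205 208.88020452]
meas 306.3125 175.1875 [189.0625 171.9375] [255.6875 210.0625]
stack@122 ((564.355712890625, 147.27816772460938), (128.47108459472656, 188.6632843017578), 20.110519409179688)
```

The scene outline agrees with a level tray to within about 1 px, and the stack has moved by about 2 mm. Now I'll slide under the outlet, 5 mm lower.

Emit:
arm_command --targets '[[[0,-0.01,-0.003,0,0,0,-1],[0,-0.015,-0.002,0,0,0,-1],[0,-0.015,0,0,0,0,-1],[0,-0.015,0,0,0,0,-1],[0,-0.015,0,0,0,0,-1],[0,-0.015,0,0,0,0,-1],[0,-0.012,0,0,0,0,-1],[0,-0.006,0,0,0,0,-1],[0,0,0,0,0,0,-1],[0,0,0,0,0,0,-1]]]'

```text
time: 10.92
tool_pos: [495.1, -199.1, 151.3]
tcp_rot: [-180.0, -0.0, 54.8]
ft_force: [0.7, 0.1, -2.0]
finger_gap: 9.1
grip_force: 89.4
```

```bash
python3 - <<'E'
from h import *
s=status.sense();print(s["tool_pos"],s["tcp_rot"],s["ft_force"],s["grip_force"],s["time"])
t=cv2.cvtColor(viewer.snapshot("top"),cv2.COLOR_RGB2BGR)
sc=cv2.cvtColor(viewer.snapshot("scene"),cv2.COLOR_RGB2BGR)
A=cv2.resize(t[140:230,250:400],(500,300),interpolation=cv2.INTER_CUBIC);B=cv2.resize(sc[130:250,80:280],(500,300),interpolation=cv2.INTER_CUBIC)
cv2.imwrite("pics/w6.png",np.vstack([A,B]))
E
```

```text
[ 495.07840446 -199.11776787  151.32099019] [-1.79984783e+02 -9.41205664e-03  5.48373986e+01] [ 0.73954189  0.10838366 -2.02830025] 89.4444632447103 10.925
```

View pics/w6.png

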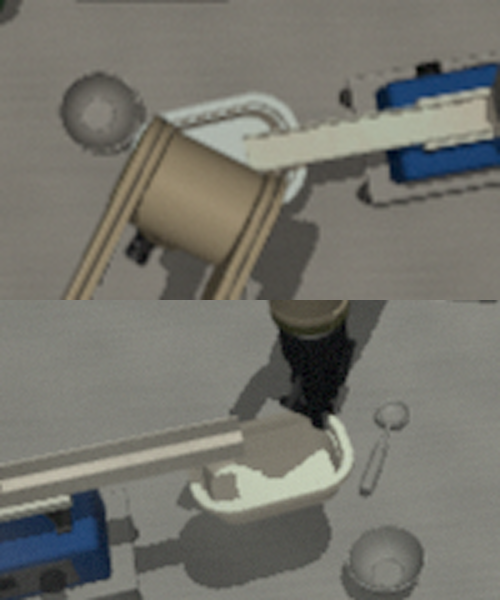

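The top view shows the trough end at (250,152) over the tray's inside. The scene view shows the tray level, clear below the outlet at (240,440). All the margins hold, so I'm handing in.

```bash
python3 -c "
from bench import job;print(job.hand_in())"
```

```text
the job is handed in; nothing more can be done
None
```

I peeled the top tray off from one corner and handed the job in after about 11 s of robot time. The tray was held level with its rim about 34 mm below the feeder outlet and the outlet about 20 mm from the tray's centre. The rest of the stack stayed nested (about 2 mm of shift measured), and no verdict was returned.

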